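# Flag the full tube racks as ready to spin

## Robot

A 6-joint arm with a two-finger parallel gripper is mounted at the origin on the work surface. World frame = base frame: x ahead of the robot, y to its left, z up, the work surface at z = 0. Lengths are in m, angles in rad, forces in N, time in s.
With the tool pointing down it reaches from about 0.35 to 0.85 m from the base axis. Payload 8.1 kg.
Tool frame: the origin (TCP) lies at the very end of the fingers, on their centre line; the grasp point (between the pads) lies 19 mm behind it; x points along the fingers, y is the direction in which the jaws open and shut, and the axes are right-handed (so a half turn about x gives the same grasp; the last joint's range is limited). The gripper opens to 93 mm and grips with 3 to 60 N. Pads are 15 mm wide; open, the fingers measure 128 mm over their backs; the gripper's body (75 mm by 188 mm) begins 65 mm behind the grasp point.
Start: joints at [-1.215, 0.13, 1.488, -0, 1.523, -0.085], TCP at [0.256, -0.543, 0.219] pointing down, gripper open.
Joint ranges: [-2.96, 2.96], [-0.89, 2.26], [0.02, 2.5], [-1.34, 4.48], [0, 2.73], [-2.66, 2.66]. Speed limits (rad/s): [2.39, 2.39, 2.79, 3.14, 3.14, 3.14].

## Interface

Orientations are given as a rotation vector (axis times angle).
In Python, from plant import * gives the robot as it stands. The module is installed in compiled form; this text tells all that it offers.
- The arm moves only by the tool apply_moves, never from a script. Its argument "series" is a list of rows, each an object with "jaw": the gripper's target within -1 to 1 (shut at 1, half-way at 0, fully open at -1); "linear": the shift along the tool's x, y, z normalised to -1 to 1, where 1 is 0.6 m, a list of three; "roll": the turn about the tool's x normalised to -1 to 1, where 1 is 30 degrees. A call has 1 to 20 rows; each row is the pose to reach, as a shift and turn from the pose measured when the call began, along the tool's axes at that moment; what a row does not reach only later rows make up. A row lasts 1/8 s, in which the tool goes at most 62.5 mm and 10.7 degrees, less where a joint would pass 70% of its speed; a pose out of reach is approached as far as the arm can. A call with a number of a shift or a turn outside -1 to 1 is refused whole. A call with a gripper value outside its range is refused whole. The fingers move at their own pace and stop on an object; "force" is the grip in N (left out, the last holds). Time passes only in rows, so rows that repeat a pose let the fingers close. It gives the time, the measured TCP pose, the force and the opening at its end, in the units of the state.
- read_state(): the state, without advancing time (a new reading comes with each control period).
- read_camera(name): name is "side" or "top" or "wrist"; returns a dict with "pixels" (384x512x3 uint8, blue, green, red), "intrinsics" (3x3 intrinsics, pixels), "rvec" (rotation vector, rad) and "tvec" (3), from world to camera coordinates, as OpenCV has them; the wrist camera has in their place "tool_from_camera" (4x4, takes a point from camera to tool coordinates, whose origin is the TCP and whose axes are the tool frame's). Camera axes: x right, y down, z forward; pixel columns grow to the right and rows downward; lengths in m; the calibration is good to about 2 mm. A picture is of the moment at which its call begins: read the wrist's pose just before it. There is no depth.
- close_job(): hands the job in, once; it reports no verdict.
The state is a dict: "t": time; "q": joint angles; "dq": joint speeds; "joint_torque": joint torques, N m; "tool_pos": TCP position; "orientation": TCP orientation; "force": force on the tool from outside, world axes, zero at the start; "wrist_torque": the same for the moment, N m; "opening": finger opening in m.
Only numpy, scipy, OpenCV 4.12 (cv2) and the standard library are available. Lean on these libraries where they do the work, as an engineer would, in place of code of your own. Each camera call takes 0.05 s, during which the arm holds its last target. There are 200 camera calls.

## Task

Two of the three tube racks are full and ready for the centrifuge: with a fingertip, lift the front edge of each full rack's white flip flag and push it right over so that it lies flat the other way, ring side up. Leave the flag of the rack with empty places as it is, bar side up. Do not grip or force anything, and leave the racks and the things around them standing where they are.

Things in the scene. Friction and masses are not known exactly. Their poses are not given: they have to be found in the camera images.
- rack_a: blue tube rack, loose on the bench (0.5 to 1.05 kg), 56 deep (x) x 116 wide (y) x 62 mm tall, 2 x 5 places, all ten filled with tubes. White tube caps reach 88 mm above the bench. Origin: centre of the tube block's underside; x to its back (away from the robot at yaw 0), y to its left end, z up. An aluminium bracket on the left end, out to y = 119 mm, carries a white flip flag.
- flag_a (a joint): flag angle on rack_a: 0 = flat towards the rack's front, bar face up; 3.14 = flipped over, flat towards its back, ring face up. Grows as the front edge is lifted up and over. Light hinge: 0.02 N m (0.5 N at the edge) lifts it; it falls back if let go before upright, and on by itself past about 1.8 rad. Bar face: one black bar; ring face: a black ring, 25 mm.
- flag_a_axle (a point): mid-point of the flag axle on rack_a, 89 mm left of the rack's origin, 50 mm above the bench; axes as the rack's, axle along y. White plate 44 mm wide (y), 4 thick, level with the axle at 0 and 3.14. Beyond 27 mm in front of the axle nothing is under it down to the bench; bracket cheeks, 26 to 30 mm either side, reach 27 mm in front and behind and 4 mm above the axle.
- flag_a_lip (a point): middle of the outer edge of the flag on rack_a: 61 mm from the axle, 8 mm to the bar side of the plate's mid-plane, as the last 14 mm of the plate is a lip bent 30 degrees to the bar side (upward at joint 0). Moves with the flag.
- rack_b: blue tube rack, loose on the bench (0.5 to 1.05 kg), 56 deep (x) x 116 wide (y) x 62 mm tall, 2 x 5 places, all ten filled with tubes. White tube caps reach 88 mm above the bench. Origin: centre of the tube block's underside; x to its back (away from the robot at yaw 0), y to its left end, z up. An aluminium bracket on the left end, out to y = 119 mm, carries a white flip flag.
- flag_b (a joint): flag angle on rack_b: 0 = flat towards the rack's front, bar face up; 3.14 = flipped over, flat towards its back, ring face up. Grows as the front edge is lifted up and over. Light hinge: 0.02 N m (0.5 N at the edge) lifts it; it falls back if let go before upright, and on by itself past about 1.8 rad. Bar face: one black bar; ring face: a black ring, 25 mm.
- flag_b_axle (a point): mid-point of the flag axle on rack_b, 89 mm left of the rack's origin, 50 mm above the bench; axes as the rack's, axle along y. White plate 44 mm wide (y), 4 thick, level with the axle at 0 and 3.14. Beyond 27 mm in front of the axle nothing is under it down to the bench; bracket cheeks, 26 to 30 mm either side, reach 27 mm in front and behind and 4 mm above the axle.
- flag_b_lip (a point): middle of the outer edge of the flag on rack_b: 61 mm from the axle, 8 mm to the bar side of the plate's mid-plane, as the last 14 mm of the plate is a lip bent 30 degrees to the bar side (upward at joint 0). Moves with the flag.
- rack_c: blue tube rack, loose on the bench (0.5 to 1.05 kg), 56 deep (x) x 116 wide (y) x 62 mm tall, 2 x 5 places, only six filled, four places empty. White tube caps reach 88 mm above the bench. Origin: centre of the tube block's underside; x to its back (away from the robot at yaw 0), y to its left end, z up. An aluminium bracket on the left end, out to y = 119 mm, carries a white flip flag.
- flag_c (a joint): flag angle on rack_c: 0 = flat towards the rack's front, bar face up; 3.14 = flipped over, flat towards its back, ring face up. Grows as the front edge is lifted up and over. Light hinge: 0.02 N m (0.5 N at the edge) lifts it; it falls back if let go before upright, and on by itself past about 1.8 rad. Bar face: one black bar; ring face: a black ring, 25 mm.
- flag_c_axle (a point): mid-point of the flag axle on rack_c, 89 mm left of the rack's origin, 50 mm above the bench; axes as the rack's, axle along y. White plate 44 mm wide (y), 4 thick, level with the axle at 0 and 3.14. Beyond 27 mm in front of the axle nothing is under it down to the bench; bracket cheeks, 26 to 30 mm either side, reach 27 mm in front and behind and 4 mm above the axle.
- flag_c_lip (a point): middle of the outer edge of the flag on rack_c: 61 mm from the axle, 8 mm to the bar side of the plate's mid-plane, as the last 14 mm of the plate is a lip bent 30 degrees to the bar side (upward at joint 0). Moves with the flag.
- jar: small white screw-cap specimen jar, 47 mm wide, 55 mm tall, loose bystander; origin: centre of its underside
- timer: white bench timer, 30 x 58 x 45 mm tall, loose bystander; origin: centre of its underside
- drops: small amber dropper bottle, 34 mm wide, 62 mm tall, loose bystander; origin: centre of its underside
- tipbox: blue box of pipette tips with a clear lid, 87 x 122 x 59 mm tall, loose bystander; origin: centre of its underside
- petri: stack of three Petri dishes, 92 mm wide, 42 mm tall, loose bystander; origin: centre of its underside
- binlet: small open blue bin, 90 x 120 x 55 mm tall, loose bystander; origin: centre of its underside
- reagent: amber reagent bottle, 60 mm wide, 125 mm tall, loose bystander; origin: centre of its underside

How it is judged:
By the outcome, as a careful person would: the job done as asked, in the order asked, and still so for the second after the job is handed in, with the robot touching nothing.
It also fails if it takes over 51 s, if anything falls off the work surface, if the arm or the gripper's body presses on something with over 40 N, if the wrist force passes 120 N, or if a joint passes its speed limit or range.

## Working session

There is one attempt and no reset: what is moved stays moved. The work goes in short steps, Python scripts to look and compute and a tool call to move; the robot and the scene stay as the last step left them, time stands still between calls to the robot, and variables do not carry over. Pictures are saved under pics/ and viewed, about 8 in all and at most 12, crops included, and the job is handed in when it is done.

Besides the shell and the picture viewer there is one more tool, called after "Request:" as name(argument=value, ...) on one line, values as JSON. apply_moves: Moves the arm, as the interface text tells. Its arguments: {"type":"object","properties":{"series":{"type":"array"},"force":{"type":"number"}},"required":["series"]}

```bash
mkdir -p pics
python3 - <<'E'
from plant import *
import cv2
s=read_state();print(s)
for n in("top","side"):
    c=read_camera(n);cv2.imwrite(f"pics/{n}0.png",c["pixels"]);print(n,c["intrinsics"],c["rvec"],c["tvec"])
print(read_camera("wrist")["tool_from_camera"])
E
```

```text
{'t': 0.0, 'q': array([-1.21541524e+00,  1.31153998e-01,  1.48927847e+00, -1.41732911e-05,
        1.52299517e+00, -8.53862731e-02]), 'dq': array([ 1.16160090e-03,  2.05690849e-04, -9.73179906e-04,  8.93678911e-05,
       -1.31544891e-03,  7.38145490e-04]), 'joint_torque': array([ 3.06842790e-03, -5.59850693e+01, -4.91750371e+01,  7.72718084e-02,
        3.56872589e-02, -1.35729683e-04]), 'tool_pos': array([ 0.25580388, -0.54210753,  0.21759217]), 'orientation': array([ 1.97774431,  0.44495979, -1.97827335]), 'force': array([ 0.06001562, -0.38796154, -0.50428479]), 'wrist_torque': array([-0.01310668,  0.01239952, -0.01956699]), 'opening': 0.09292363398835411}
top [[374.59579333   0.         258.33529103]
 [  0.         374.59579333 192.71486548]
 [  0.           0.           1.        ]] [ 2.10424795 -2.15352936  0.22322306] [-0.01365988  0.5479272   0.8464413 ]
side [[411.1162537    0.         256.29846386]
 [  0.         411.1162537  194.14097763]
 [  0.           0.           1.        ]] [ 0.16555543 -2.83733448  1.20093061] [0.53144045 0.08211481 0.93792119]
[[-1.59652071e-04 -2.59158884e-01  9.65834689e-01 -1.67281716e-01]
 [ 9.99999970e-01 -2.20261397e-04  1.06197644e-04  2.35038680e-04]
 [ 1.85214035e-04  9.65834678e-01  2.59158911e-01 -7.25567745e-02]
 [ 0.00000000e+00  0.00000000e+00  0.00000000e+00  1.00000000e+00]]
```

View pics/top0.png

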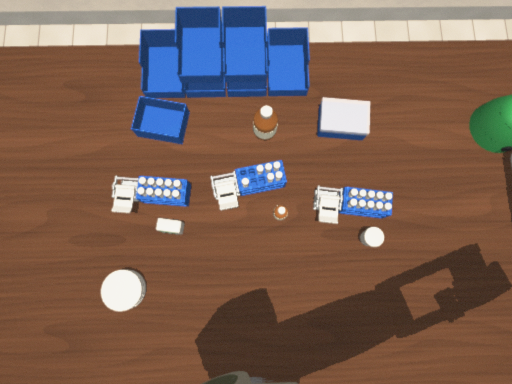

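View pics/side0.png

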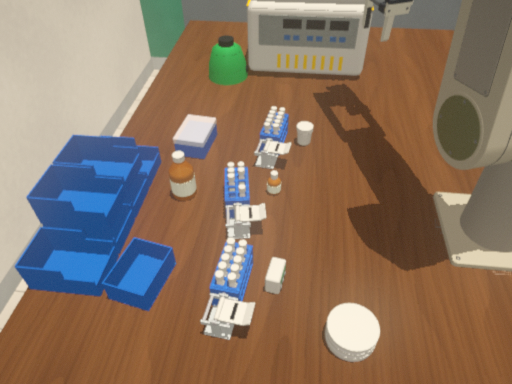

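Top view: the left rack at (162,190) and the right rack at (368,202) are full. The middle rack at (260,178) has empty places. The flags' lips are at about (124,212), (329,222) and (228,208), with the timer at (170,227) and the jar at (373,237) nearby. The side view agrees. Next I'll measure the two full racks.

```bash
cat > h.py <<'E'
from plant import *
import cv2, numpy as np
from scipy.spatial.transform import Rotation as R
def ray(c,uv,z):
    Rm=cv2.Rodrigues(np.array(c["rvec"],float))[0];t=np.array(c["tvec"],float).ravel()
    o=-Rm.T@t; d=(np.linalg.inv(c["intrinsics"])@np.vstack([np.array(uv,float).T,np.ones(len(uv))])).T@Rm
    return o+d*((z-o[2])/d[:,2])[:,None]
def proj(c,P):
    return cv2.projectPoints(np.array(P,float),np.array(c["rvec"],float),np.array(c["tvec"],float),c["intrinsics"],None)[0][:,0]
def wcam(c,s):
    T=np.eye(4);T[:3,:3]=R.from_rotvec(s["orientation"]).as_matrix();T[:3,3]=s["tool_pos"]
    M=np.linalg.inv(T@c["tool_from_camera"]);c["rvec"]=cv2.Rodrigues(M[:3,:3])[0];c["tvec"]=M[:3,3];return c
def frame(o,yaw,P):
    P=np.array(P,float);r=P.copy();r[:,:2]=P[:,:2]@np.array([[np.cos(yaw),np.sin(yaw)],[-np.sin(yaw),np.cos(yaw)]])+o[:2];return r
E
cat > m.py <<'E'
from h import *
c=read_camera("top");im=c["pixels"];hsv=cv2.cvtColor(im,cv2.COLOR_BGR2HSV)
rois={"L":(134,173,190,208),"M":(234,158,289,197),"R":(342,184,396,219)}
est={}
for k,(x0,y0,x1,y1) in rois.items():
    h=hsv[y0:y1,x0:x1]
    bl=((h[...,0]>100)&(h[...,0]<130)&(h[...,1]>120)&(h[...,2]>50))
    w=((h[...,1]<90)&(h[...,2]>120)).astype(np.uint8)
    n,l,st,ce=cv2.connectedComponentsWithStats(w)
    print(k,"caps",[(int(a[4]),(b+[x0,y0]).round(1).tolist()) for a,b in zip(st[1:],ce[1:])])
    v,u=np.nonzero(bl);r=cv2.minAreaRect(np.c_[u+x0,v+y0].astype(np.float32))
    P=ray(c,cv2.boxPoints(r),0.062)
    e=P-np.roll(P,1,0);L=np.linalg.norm(e[:,:2],axis=1);i=L.argmax();yaw=np.arctan2(e[i,1],e[i,0])-np.pi/2
    yaw=(yaw+np.pi/2)%np.pi-np.pi/2
    est[k]=(P.mean(0),yaw);print(k,"blue rect sizes",L.round(4),"centre",P.mean(0).round(4),"yaw deg",np.degrees(yaw).round(1))
    # lip edge
big=cv2.resize(im[150:250,95:405],None,fx=2.5,fy=2.5,interpolation=cv2.INTER_CUBIC)
S=4
tiles=[]
for k,(cx,cy) in {"L":(140,198),"R":(345,208)}.items():
    o,yaw=est[k];t=cv2.resize(im[cy-32:cy+32,cx-48:cx+48],None,fx=8,fy=8,interpolation=cv2.INTER_CUBIC)[:, :]
    P=frame(o,yaw,[[28,58,62],[28,-58,62],[-28,-58,62],[-28,58,62],[-61,67,58],[-61,111,58],[0,67,50],[0,111,50]]/np.array(1000.))
    for j,p in enumerate(proj(c,P)):cv2.circle(t,tuple(((p-[cx-48,cy-32]+.5)*8).astype(int)),4,(0,0,255) if j<4 else (0,255,0),-1)
    tiles.append(cv2.resize(t,None,fx=.75,fy=.75))
cv2.imwrite("pics/m1.png",cv2.resize(np.vstack(tiles),None,fx=.75,fy=.75))
E
python3 m.py
```

```text
L caps [(4, [142.5, 175.0]), (4, [147.5, 175.0]), (2, [151.5, 176.0]), (2, [159.5, 176.0]), (3, [163.0, 176.7]), (740, [156.8, 187.4]), (1, [166.0, 177.0]), (2, [169.5, 177.0]), (4, [182.5, 178.0]), (1, [186.0, 179.0]), (2, [145.5, 203.0]), (2, [157.5, 204.0]), (1, [161.0, 204.0]), (6, [171.5, 205.0]), (5, [183.0, 206.0])]
L blue rect sizes [0.1244 0.064  0.1261 0.0639] centre [0.5557 0.1999 0.062 ] yaw deg -5.9
M caps [(257, [273.1, 170.6]), (1, [282.0, 161.0]), (66, [259.5, 168.5]), (1, [264.0, 162.0]), (1, [252.0, 165.0]), (2, [237.5, 167.5]), (2, [241.5, 167.0]), (1, [244.0, 166.0]), (2, [246.5, 166.0]), (3, [283.7, 167.0]), (108, [235.7, 185.5]), (2, [284.5, 170.5]), (3, [285.7, 175.0]), (58, [245.0, 181.9]), (3, [286.7, 180.0]), (2, [274.5, 189.0]), (1, [279.0, 188.0]), (1, [282.0, 188.0]), (2, [264.5, 191.0]), (2, [269.5, 190.0]), (2, [254.5, 193.0]), (2, [259.5, 192.0]), (1, [244.0, 195.0]), (2, [249.5, 194.0])]
M blue rect sizes [0.0668 0.116  0.0673 0.1144] centre [ 0.5829 -0.0338  0.062 ] yaw deg 10.0
R caps [(16, [342.0, 194.5]), (2, [347.5, 186.0]), (1, [350.0, 186.0]), (367, [370.7, 194.1]), (1, [358.0, 187.0]), (1, [360.0, 187.0]), (1, [375.0, 189.0]), (2, [383.5, 190.0]), (336, [370.1, 204.6]), (5, [348.0, 214.2]), (4, [355.5, 215.0]), (1, [391.0, 215.0]), (2, [363.5, 216.0]), (1, [366.0, 216.0]), (2, [372.5, 217.0]), (1, [380.0, 218.0])]
R blue rect sizes [0.1181 0.0653 0.1198 0.0654] centre [ 0.5166 -0.2834  0.062 ] yaw deg -8.0
```

View pics/m1.png

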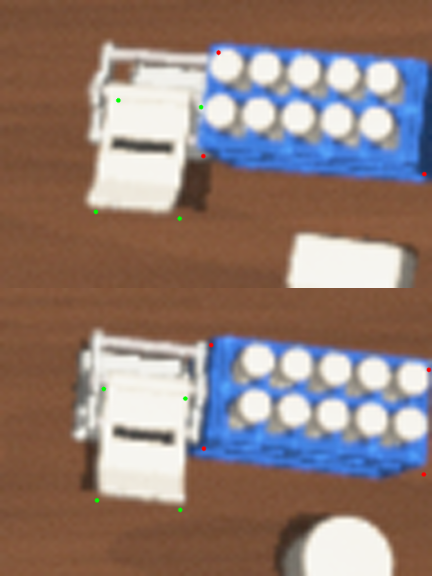

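The zoomed picture shows the left lip's corners at tile positions (90,206) and (175,212), and the right lip's at (97,497) and (184,502). I'll cast rays through them.

Run:
```python
from h import *
c=read_camera("top")
for k,o,lip,back in(("L",(92,166),[(90,206),(175,212)],[(213,46),(428,61)]),("R",(297,176),[(97,209),(184,214)],[(214,49),(430,73)])):
    P=ray(c,np.array(lip)/4.5-.5+o,.058);B=ray(c,np.array(back)/4.5-.5+o,.062)
    f=lambda P:(np.hypot(*(P[1]-P[0])[:2]).round(4),np.degrees(np.arctan2(*(P[0]-P[1])[[1,0]])-np.pi/2).round(1))
    print(k,P.round(4).tolist(),f(P),"mid",P.mean(0).round(4),"rackback",B.round(4).tolist(),f(B))
s=read_state();print(R.from_rotvec(s["orientation"]).as_matrix().round(3))
```

```text
L [[0.5095, 0.3197, 0.058], [0.5053, 0.2755, 0.058]] (np.float64(0.0444), np.float64(-5.4)) mid [0.5074 0.2976 0.058 ] rackback [[0.5931, 0.2577, 0.062], [0.5825, 0.144, 0.062]] (np.float64(0.1141), np.float64(-5.3))
R [[0.4733, -0.1652, 0.058], [0.4696, -0.2107, 0.058]] (np.float64(0.0457), np.float64(-4.6)) mid [ 0.4714 -0.188   0.058 ] rackback [[0.5566, -0.2315, 0.062], [0.5412, -0.3457, 0.062]] (np.float64(0.1153), np.float64(-7.7))
[[-0.     0.427 -0.904]
 [ 0.001 -0.904 -0.427]
 [-1.    -0.001 -0.   ]]
```

Request:
apply_moves(series=[{"jaw": 1, "linear": [0, -0.05, -0.06], "roll": 0.2}, {"jaw": 1, "linear": [0, -0.1, -0.12], "roll": 0.4}, {"jaw": 1, "linear": [0, -0.16, -0.2], "roll": 0.6}, {"jaw": 1, "linear": [0, -0.22, -0.28], "roll": 0.8}, {"jaw": 1, "linear": [0, -0.28, -0.36], "roll": 1}, {"jaw": 1, "linear": [0, -0.34, -0.43], "roll": 1}, {"jaw": 1, "linear": [0, -0.39, -0.49], "roll": 1}, {"jaw": 1, "linear": [0, -0.414, -0.52], "roll": 1}, {"jaw": 1, "linear": [0, -0.414, -0.52], "roll": 1}, {"jaw": 1, "linear": [0, -0.414, -0.52], "roll": 1}, {"jaw": 1, "linear": [0, -0.414, -0.52], "roll": 1}], force=5)

```text
t: 1.62
tool_pos: [0.4317, -0.1855, 0.2184]
orientation: [-2.178, 0.091, 2.179]
force: [-0.2, -0.2, -0.6]
opening: 0.0005
```

Run:
```python
from h import *
s=read_state();c=wcam(read_camera("wrist"),s)
print(s["t"],s["tool_pos"],s["opening"],s["force"]);print(R.from_rotvec(s["orientation"]).as_matrix().round(3))
im=c["pixels"].copy()
P=frame([.4714,-.188],np.radians(-6.5),[[0,-.022,.058],[0,.022,.058],[.061,-.022,.05],[.061,.022,.05]])
p=proj(c,P);print(p.round(1))
for q in p: cv2.circle(im,tuple(q.astype(int)),2,(0,0,255),-1)
cv2.imwrite("pics/w1.png",im)
```

```text
1.625 [ 0.4317311  -0.1855413   0.21835139] 0.00046029072687012754 [-0.23860676 -0.1915315  -0.55561706]
[[-0.    -0.084 -0.996]
 [ 0.001 -0.996  0.084]
 [-1.    -0.001  0.001]]
[[280.4 138.7]
 [236.6 137.4]
 [282.8  75. ]
 [237.8  73.6]]
```

View pics/w1.png

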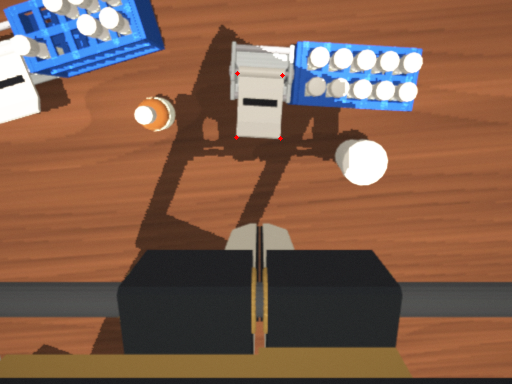

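The wrist view confirms the right lip: seen at (238–281,139), predicted at (236–280,138). It is centred ahead of the shut fingers. Next I go down in front of it.

Request:
apply_moves(series=[{"jaw": 1, "linear": [0.09, 0, 0], "roll": 0.04}, {"jaw": 1, "linear": [0.18, 0, 0], "roll": 0.04}, {"jaw": 1, "linear": [0.26, -0.001, 0], "roll": 0.04}, {"jaw": 1, "linear": [0.293, -0.002, 0], "roll": 0.04}, {"jaw": 1, "linear": [0.293, -0.002, -0.015], "roll": 0.04}, {"jaw": 1, "linear": [0.293, -0.002, -0.033], "roll": 0.04}, {"jaw": 1, "linear": [0.293, -0.002, -0.033], "roll": 0.04}, {"jaw": 1, "linear": [0.293, -0.002, -0.033], "roll": 0.04}])

```text
t: 2.68
tool_pos: [0.4522, -0.1862, 0.0435]
orientation: [-2.168, 0.114, 2.167]
force: [0.2, -0.5, -0.1]
opening: 0.0007
```

Run:
```python
from h import *
s=read_state();c=read_camera("side");w=read_camera("wrist")
print(s["tool_pos"],s["force"])
p=proj(c,[s["tool_pos"],[.4714,-.188,.058]]);print(p)
x,y=p[0].astype(int);x0=max(0,x-50);y0=max(0,y-60)
a=cv2.resize(c["pixels"][y0:y0+100,x0:x0+100],(400,400),interpolation=cv2.INTER_CUBIC)
b=w["pixels"][60:360,110:410];b=cv2.resize(b,(400,400))
cv2.imwrite("pics/c2.png",np.hstack([a,b]))
```

```text
[ 0.45223853 -0.18621004  0.04346358] [ 0.20862274 -0.4850609  -0.13327282]
[[295.99084278 151.38279027]
 [289.00758355 146.07565606]]
```

View pics/c2.png

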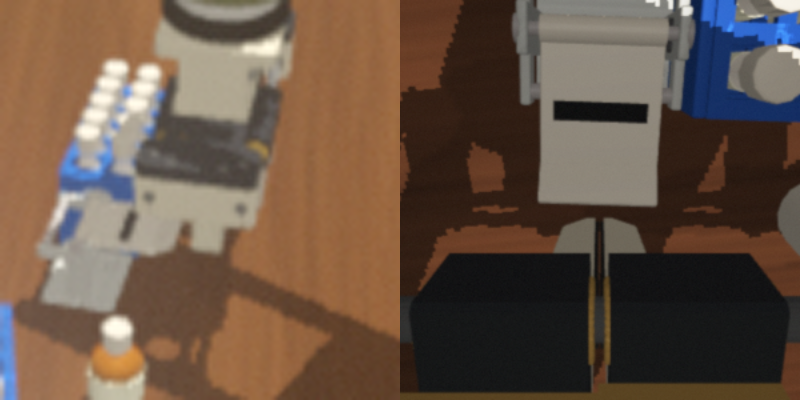

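The lip edge is about 10 mm ahead of the fingertips, centred and clear. Now I lift it along an arc, moving up and inward.

Request:
apply_moves(series=[{"jaw": 1, "linear": [-0.004, 0, -0.01], "roll": 0}, {"jaw": 1, "linear": [-0.011, 0, -0.018], "roll": 0}, {"jaw": 1, "linear": [-0.019, 0, -0.023], "roll": 0}, {"jaw": 1, "linear": [-0.0275, 0, -0.028], "roll": 0}, {"jaw": 1, "linear": [-0.036, 0, -0.0325], "roll": 0}, {"jaw": 1, "linear": [-0.0425, 0, -0.037], "roll": 0}, {"jaw": 1, "linear": [-0.049, 0, -0.042], "roll": 0}, {"jaw": 1, "linear": [-0.056, 0, -0.047], "roll": 0}, {"jaw": 1, "linear": [-0.0625, 0, -0.055], "roll": 0}, {"jaw": 1, "linear": [-0.0675, 0, -0.063], "roll": 0}, {"jaw": 1, "linear": [-0.0675, 0, -0.063], "roll": 0}])

```text
t: 4.15
tool_pos: [0.4904, -0.1905, 0.0846]
orientation: [-2.17, 0.115, 2.165]
force: [-0.2, 0.9, 0.6]
opening: 0.0009
```

```bash
cat > v.py <<'E'
from h import *
import sys
s=read_state();c=read_camera("side");w=read_camera("wrist")
print(s["t"],s["tool_pos"].round(4),s["force"].round(2))
x,y=proj(c,[s["tool_pos"]])[0].astype(int);x0=max(0,x-60);y0=max(0,y-60)
a=cv2.resize(c["pixels"][y0:y0+100,x0:x0+100],(400,400),interpolation=cv2.INTER_CUBIC)
b=cv2.resize(w["pixels"][0:300,110:410],(400,400))
cv2.imwrite(f"pics/{sys.argv[1]}.png",np.hstack([a,b]))
E
python3 v.py c3
```

```text
4.15 [ 0.4904 -0.1905  0.0846] [-0.25  0.9   0.64]
```

View pics/c3.png

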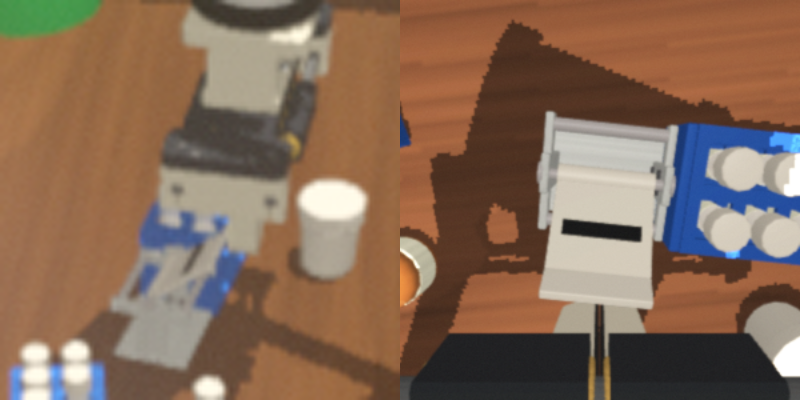

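The flag looks raised, but the rack may have turned a little. I'll check both from the pixels before going on.

Run:
```python
from h import *
s=read_state();w=wcam(read_camera("wrist"),s)
px=lambda l:np.array([(110+(x-400)*.75,y*.75) for x,y in l])
lip=px([(540,297),(652,307)])
for z in(.058,.07,.08,.09,.1):
    P=ray(w,lip,z);print(z,P.mean(0).round(4),np.hypot(*(P[1]-P[0])[:2]).round(4),np.degrees(np.arctan2(*(P[0]-P[1])[[1,0]])-np.pi/2).round(1))
B=ray(w,px([(680,125),(668,245)]),.062);print("block left end back,front corners",B.round(4))
# predicted
o=np.array([.5211,-.2854]);print(frame(o,np.radians(-6.5),[[.028,.058,.062],[-.028,.058,.062]]).round(4))
hsv=cv2.cvtColor(w["pixels"],cv2.COLOR_BGR2HSV)
b=(hsv[...,0]>100)&(hsv[...,0]<130)&(hsv[...,1]>120)&(hsv[...,2]>40);b[:, :300]=False
# back edge: topmost blue pixel per column
u=np.arange(322,480);v=np.array([np.nonzero(b[:,k])[0][0] if b[:,k].any() else -1 for k in u]);ok=v>3
P=ray(w,np.c_[u[ok],v[ok]],.062);print(len(P));k=np.polyfit(P[:,1],P[:,0],1);print("back-edge yaw",np.degrees(-np.arctan(k[0])).round(1),P[[0,-1]].round(4))
```

```text
0.058 [ 0.4876 -0.1887  0.058 ] 0.0536 -11.5
0.07 [ 0.4922 -0.1892  0.07  ] 0.0503 -11.5
0.08 [ 0.4961 -0.1897  0.08  ] 0.0475 -11.5
0.09 [ 0.4999 -0.1902  0.09  ] 0.0448 -11.5
0.1 [ 0.5037 -0.1906  0.1   ] 0.042 -11.5
block left end back,front corners [[ 0.5642 -0.2323  0.062 ]
 [ 0.513  -0.224   0.062 ]]
[[ 0.5555 -0.2309  0.062 ]
 [ 0.4998 -0.2246  0.062 ]]
158
back-edge yaw -11.7 [[ 0.5645 -0.2334  0.062 ]
 [ 0.547  -0.3213  0.062 ]]
```

The lip is now about 93 mm high, so the flag is at about 45°. The rack has turned by 4–5°, because my contact allowance was too deep. I'll finish this flip along the true arc with little overlap and put the rack straight afterwards.

Request:
apply_moves(series=[{"jaw": 1, "linear": [-0.006, 0, -0.005], "roll": 0}, {"jaw": 1, "linear": [-0.011, 0, -0.011], "roll": 0}, {"jaw": 1, "linear": [-0.014, 0, -0.018], "roll": 0}, {"jaw": 1, "linear": [-0.016, 0, -0.026], "roll": 0}, {"jaw": 1, "linear": [-0.016, 0, -0.035], "roll": 0}, {"jaw": 1, "linear": [-0.016, 0, -0.045], "roll": 0}, {"jaw": 1, "linear": [-0.016, 0, -0.055], "roll": 0}, {"jaw": 1, "linear": [-0.016, 0, -0.065], "roll": 0}, {"jaw": 1, "linear": [-0.016, 0, -0.075], "roll": 0}, {"jaw": 1, "linear": [-0.016, 0, -0.085], "roll": 0}, {"jaw": 1, "linear": [-0.016, 0, -0.095], "roll": 0}, {"jaw": 1, "linear": [-0.016, 0, -0.1], "roll": 0}, {"jaw": 1, "linear": [-0.016, 0, -0.1], "roll": 0}, {"jaw": 1, "linear": [-0.1, 0, -0.1], "roll": 0}, {"jaw": 1, "linear": [-0.2, 0, -0.05], "roll": 0}, {"jaw": 1, "linear": [-0.2, 0, 0], "roll": 0}, {"jaw": 1, "linear": [-0.2, 0, 0.05], "roll": 0}, {"jaw": 1, "linear": [-0.2, 0, 0.08], "roll": 0}, {"jaw": 1, "linear": [-0.2, 0, 0.08], "roll": 0}])

```text
t: 6.68
tool_pos: [0.4412, -0.1852, 0.204]
orientation: [-2.169, 0.115, 2.165]
force: [0.0, -1.0, 0.5]
opening: 0.0
```

Run:
```python
from h import *
s=read_state();w=wcam(read_camera("wrist"),s)
print(s["t"],s["tool_pos"],s["force"],R.from_rotvec(s["orientation"]).as_matrix().round(3))
im=w["pixels"].copy()
P=frame([.5211,-.2854],np.radians(-7),[[.028,.058,.062],[-.028,.058,.062],[-.028,-.058,.062],[.028,-.058,.062]])
for q in proj(w,P): cv2.circle(im,tuple(q.astype(int)),2,(0,0,255),-1)
cv2.imwrite("pics/w4.png",im)
```

```text
6.675 [ 0.44115905 -0.18521179  0.20399075] [ 0.0046065  -0.96615276  0.49808379] [[ 0.002 -0.106 -0.994]
 [-0.001 -0.994  0.106]
 [-1.     0.    -0.002]]
```

View pics/w4.png

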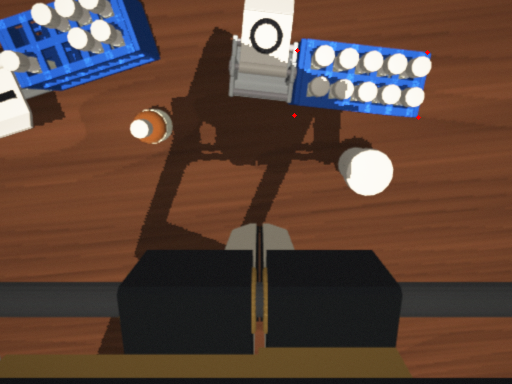

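Right flag: ring up at (266,37), lying flat. The right end of the rack is where it was, and the left end sits about 8 mm back. I'll measure the offset so I can nudge it home from behind.

```bash
cat > b.py <<'E'
from h import *
def backedge(w,u0,u1):
    hsv=cv2.cvtColor(w["pixels"],cv2.COLOR_BGR2HSV)
    b=(hsv[...,0]>100)&(hsv[...,0]<130)&(hsv[...,1]>120)&(hsv[...,2]>40)
    u=np.arange(u0,u1);v=np.array([np.nonzero(b[:130,k])[0][0] for k in u])
    P=ray(w,np.c_[u,v],.062);k=np.polyfit(P[:,1],P[:,0],1)
    r=np.abs(np.polyval(k,P[:,1])-P[:,0])<.002;k=np.polyfit(P[r,1],P[r,0],1);return k
E
python3 - <<'E'
from b import *
s=read_state();w=wcam(read_camera("wrist"),s);k=backedge(w,305,425)
k0=np.polyfit([-.2315,-.3457],[.5566,.5412],1)
print("yaw",np.degrees(-np.arctan(k[0])))
for y in(-.1976,-.2315,-.255,-.285,-.3457):print(y,np.polyval(k,y).round(4),np.polyval(k0,y).round(4))
E
```

```text
yaw -12.07409803126758
-0.1976 0.5734 0.5612
-0.2315 0.5661 0.5566
-0.255 0.5611 0.5534
-0.285 0.5547 0.5494
-0.3457 0.5417 0.5412
```

Request:
apply_moves(series=[{"jaw": 1, "linear": [0, 0.03, -0.09], "roll": 0}, {"jaw": 1, "linear": [0, 0.06, -0.18], "roll": 0}, {"jaw": 1, "linear": [0, 0.093, -0.26], "roll": 0}, {"jaw": 1, "linear": [0, 0.093, -0.276], "roll": 0}, {"jaw": 1, "linear": [0.05, 0.093, -0.276], "roll": 0}, {"jaw": 1, "linear": [0.13, 0.093, -0.276], "roll": 0}, {"jaw": 1, "linear": [0.21, 0.093, -0.276], "roll": 0}, {"jaw": 1, "linear": [0.27, 0.093, -0.276], "roll": 0}, {"jaw": 1, "linear": [0.282, 0.093, -0.276], "roll": 0}, {"jaw": 1, "linear": [0.282, 0.093, -0.276], "roll": 0}])

```text
t: 8.02
tool_pos: [0.6016, -0.2582, 0.0358]
orientation: [-2.17, 0.115, 2.165]
force: [1.1, -0.3, 0.3]
opening: 0.0005
```

```bash
python3 v.py c5; python3 -c "
from h import *
print(R.from_rotvec(read_state()['orientation']).as_matrix().round(3))"
```

```text
8.025 [ 0.6016 -0.2582  0.0358] [ 1.12 -0.31  0.27]
[[ 0.005 -0.105 -0.994]
 [-0.002 -0.994  0.105]
 [-1.     0.002 -0.005]]
```

View pics/c5.png

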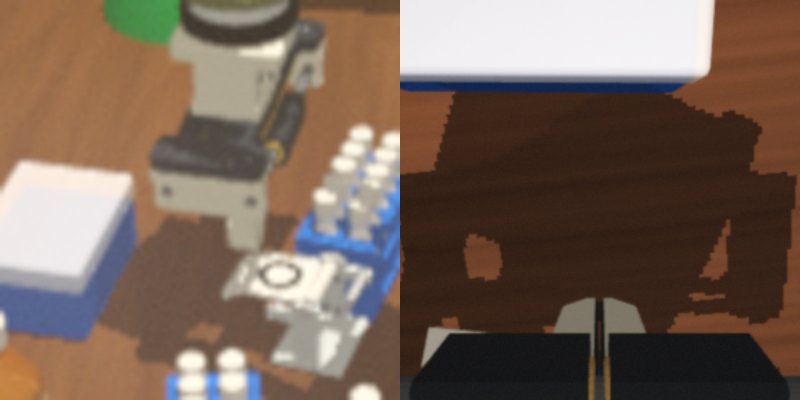

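The fingers are behind the rack, clear of the flag and the tip box. Now a gentle nudge forward, back off and rise.

Request:
apply_moves(series=[{"jaw": 1, "linear": [0, 0.002, 0.015], "roll": 0}, {"jaw": 1, "linear": [0, 0.004, 0.03], "roll": 0}, {"jaw": 1, "linear": [0, 0.005, 0.042], "roll": 0}, {"jaw": 1, "linear": [0, 0.006, 0.049], "roll": 0}, {"jaw": 1, "linear": [0, 0.006, 0.054], "roll": 0}, {"jaw": 1, "linear": [0, 0.007, 0.058], "roll": 0}, {"jaw": 1, "linear": [0, 0.007, 0.061], "roll": 0}, {"jaw": 1, "linear": [0, 0.007, 0.064], "roll": 0}, {"jaw": 1, "linear": [0, 0.007, 0.064], "roll": 0}, {"jaw": 1, "linear": [0, 0.007, 0.05], "roll": 0}, {"jaw": 1, "linear": [0, 0.007, 0.02], "roll": 0}, {"jaw": 1, "linear": [-0.05, 0, 0], "roll": 0}, {"jaw": 1, "linear": [-0.15, 0, 0], "roll": 0}, {"jaw": 1, "linear": [-0.24, 0, 0], "roll": 0}, {"jaw": 1, "linear": [-0.28, 0, 0.09], "roll": 0}, {"jaw": 1, "linear": [-0.28, -0.04, 0.18], "roll": 0}, {"jaw": 1, "linear": [-0.28, -0.093, 0.26], "roll": 0}, {"jaw": 1, "linear": [-0.28, -0.093, 0.276], "roll": 0}, {"jaw": 1, "linear": [-0.28, -0.093, 0.276], "roll": 0}, {"jaw": 1, "linear": [-0.28, -0.093, 0.276], "roll": 0}])

```text
t: 10.62
tool_pos: [0.4442, -0.1867, 0.2052]
orientation: [-2.175, 0.118, 2.162]
force: [0.3, 0.2, -0.1]
opening: 0.0003
```

Run:
```python
from b import *
s=read_state();w=wcam(read_camera("wrist"),s);k=backedge(w,305,425)
print(s["tool_pos"],s["t"])
k0=np.polyfit([-.2315,-.3457],[.5566,.5412],1)
print("yaw",np.degrees(-np.arctan(k[0])))
for y in(-.1976,-.2315,-.255,-.285,-.3457):print(y,np.polyval(k,y).round(4),np.polyval(k0,y).round(4))
print(R.from_rotvec(s["orientation"]).as_matrix().round(3))
```

```text
[ 0.44422883 -0.18665154  0.20516269] 10.625
yaw -9.823887527153575
-0.1976 0.5653 0.5612
-0.2315 0.5595 0.5566
-0.255 0.5554 0.5534
-0.285 0.5502 0.5494
-0.3457 0.5397 0.5412
[[ 0.006 -0.106 -0.994]
 [-0.003 -0.994  0.106]
 [-1.     0.002 -0.006]]
```

The rack is back within about 1 mm at its centre and 2–4 mm at its left end. On to the left rack, with a gentler lift: the finger will rise faster than the lip edge.

Request:
apply_moves(series=[{"jaw": 1, "linear": [0, -0.06, 0.004], "roll": 0}, {"jaw": 1, "linear": [0, -0.15, 0.01], "roll": 0}, {"jaw": 1, "linear": [0, -0.25, 0.017], "roll": 0}, {"jaw": 1, "linear": [0, -0.35, 0.024], "roll": 0}, {"jaw": 1, "linear": [0, -0.45, 0.031], "roll": -0.02}, {"jaw": 1, "linear": [0, -0.55, 0.038], "roll": -0.02}, {"jaw": 1, "linear": [0, -0.65, 0.045], "roll": -0.02}, {"jaw": 1, "linear": [0, -0.74, 0.051], "roll": -0.02}, {"jaw": 1, "linear": [0, -0.8, 0.055], "roll": -0.02}, {"jaw": 1, "linear": [0, -0.8125, 0.056], "roll": -0.02}, {"jaw": 1, "linear": [0, -0.8125, 0.056], "roll": -0.02}, {"jaw": 1, "linear": [0, -0.8125, 0.056], "roll": -0.02}])

```text
t: 12.18
tool_pos: [0.4627, 0.3006, 0.2037]
orientation: [-2.179, 0.108, 2.168]
force: [-0.0, -0.2, -0.4]
opening: 0.0004
```

Run:
```python
from b import *
s=read_state();c=wcam(read_camera("wrist"),s)
print(s["t"],s["tool_pos"],s["force"]);print(R.from_rotvec(s["orientation"]).as_matrix().round(3))
P=frame([.5074,.2976],np.radians(-5.4),[[0,-.022,.058],[0,.022,.058]])
p=proj(c,P);print(p.round(1))
# lip edge: lowest bright-white pixel per column near prediction
g=cv2.cvtColor(c["pixels"],cv2.COLOR_BGR2HSV)
m=(g[...,1]<70)&(g[...,2]>130)
u=np.arange(int(p[:,0].min())+5,int(p[:,0].max())-4);v=np.array([max([r for r in range(int(p[0,1])-25,int(p[0,1])+20) if m[r,k]],default=-1) for k in u])
print(v);ok=abs(v-np.median(v))<4
Q=ray(c,np.c_[u[ok],v[ok]+.5],.058);print("lip",Q.mean(0),"yaw",np.degrees(-np.arctan(np.polyfit(Q[:,1],Q[:,0],1)[0])))
k=backedge(c,int(p[0,0])+30,int(p[0,0])+130);print("back yaw",np.degrees(-np.arctan(k[0])),np.polyval(k,[.2577,.2,.144]))
im=c["pixels"].copy()
for q in p: cv2.circle(im,tuple(q.astype(int)),2,(0,0,255),-1)
cv2.imwrite("pics/w6.png",im)
```

```text
12.175 [0.46265212 0.30061049 0.20367615] [-0.00477973 -0.2003963  -0.42751   ]
[[ 0.005 -0.096 -0.995]
 [-0.003 -0.995  0.096]
 [-1.     0.003 -0.005]]
[[280.5 135.1]
 [234.5 135.2]]
[134 134 134 134 134 134 134 135 135 135 135 135 135 135 135 135 135 135
 135 135 135 135 135 135 135 135 135 135 135 135 135 135 135 135 135 135
 135]
lip [0.50729953 0.2981077  0.058     ] yaw -6.959718525816738
back yaw -5.5009803436574165 [0.59328439 0.58772751 0.58233436]
```

View pics/w6.png

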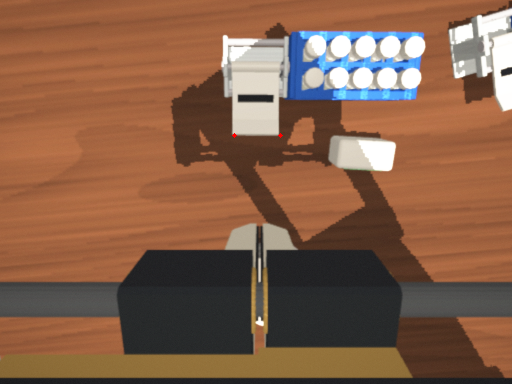

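The wrist view shows the left lip at (234–280,135), exactly where predicted. The rack and timer are undisturbed. Going down.

Request:
apply_moves(series=[{"jaw": 1, "linear": [0.09, -0.003, 0], "roll": 0}, {"jaw": 1, "linear": [0.18, -0.003, 0], "roll": 0}, {"jaw": 1, "linear": [0.26, -0.003, 0], "roll": 0}, {"jaw": 1, "linear": [0.289, -0.003, -0.01], "roll": 0}, {"jaw": 1, "linear": [0.289, -0.003, -0.03], "roll": 0}, {"jaw": 1, "linear": [0.289, -0.003, -0.0335], "roll": 0}, {"jaw": 1, "linear": [0.289, -0.003, -0.0335], "roll": 0}, {"jaw": 1, "linear": [0.289, -0.003, -0.0335], "roll": 0}])

```text
t: 13.22
tool_pos: [0.4845, 0.3004, 0.0318]
orientation: [-2.18, 0.107, 2.165]
force: [0.1, -0.9, 0.2]
opening: 0.0002
```

Request:
apply_moves(series=[{"jaw": 1, "linear": [-0.002, 0, -0.009], "roll": 0}, {"jaw": 1, "linear": [-0.007, 0, -0.0157], "roll": 0}, {"jaw": 1, "linear": [-0.0137, 0, -0.0207], "roll": 0}, {"jaw": 1, "linear": [-0.022, 0, -0.0232], "roll": 0}, {"jaw": 1, "linear": [-0.0303, 0, -0.0253], "roll": 0}, {"jaw": 1, "linear": [-0.0437, 0, -0.029], "roll": 0}, {"jaw": 1, "linear": [-0.053, 0, -0.032], "roll": 0}, {"jaw": 1, "linear": [-0.062, 0, -0.0357], "roll": 0}, {"jaw": 1, "linear": [-0.0687, 0, -0.039], "roll": 0}, {"jaw": 1, "linear": [-0.0762, 0, -0.0432], "roll": 0}, {"jaw": 1, "linear": [-0.0837, 0, -0.0482], "roll": 0}, {"jaw": 1, "linear": [-0.0903, 0, -0.0532], "roll": 0}, {"jaw": 1, "linear": [-0.0953, 0, -0.0582], "roll": 0}, {"jaw": 1, "linear": [-0.1003, 0, -0.064], "roll": 0}, {"jaw": 1, "linear": [-0.1003, 0, -0.064], "roll": 0}])

```text
t: 15.1
tool_pos: [0.5227, 0.2968, 0.0926]
orientation: [-2.181, 0.107, 2.164]
force: [-0.0, 0.7, 0.6]
opening: 0.0005
```

```bash
python3 v.py c7
```

```text
15.1 [0.5227 0.2968 0.0926] [-0.03  0.74  0.62]
```

View pics/c7.png

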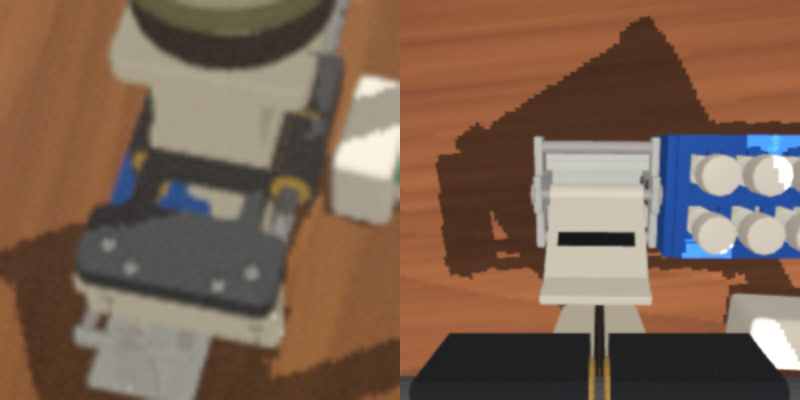

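The flag is raised with its lip against the fingertip, and the rack has not turned. Push it over.

Request:
apply_moves(series=[{"jaw": 1, "linear": [-0.003, 0, -0.006], "roll": 0}, {"jaw": 1, "linear": [-0.003, 0, -0.013], "roll": 0}, {"jaw": 1, "linear": [-0.003, 0, -0.021], "roll": 0}, {"jaw": 1, "linear": [-0.003, 0, -0.029], "roll": 0}, {"jaw": 1, "linear": [-0.003, 0, -0.037], "roll": 0}, {"jaw": 1, "linear": [-0.003, 0, -0.045], "roll": 0}, {"jaw": 1, "linear": [-0.003, 0, -0.053], "roll": 0}, {"jaw": 1, "linear": [-0.003, 0, -0.061], "roll": 0}, {"jaw": 1, "linear": [-0.003, 0, -0.069], "roll": 0}, {"jaw": 1, "linear": [-0.003, 0, -0.077], "roll": 0}, {"jaw": 1, "linear": [-0.003, 0, -0.085], "roll": 0}, {"jaw": 1, "linear": [-0.003, 0, -0.092], "roll": 0}, {"jaw": 1, "linear": [-0.003, 0, -0.092], "roll": 0}, {"jaw": 1, "linear": [-0.08, 0, -0.092], "roll": 0}, {"jaw": 1, "linear": [-0.18, 0, -0.06], "roll": 0}, {"jaw": 1, "linear": [-0.25, 0, 0], "roll": 0}, {"jaw": 1, "linear": [-0.25, 0, 0.07], "roll": 0}, {"jaw": 1, "linear": [-0.25, 0, 0.14], "roll": 0}, {"jaw": 1, "linear": [-0.25, 0, 0.18], "roll": 0}, {"jaw": 1, "linear": [-0.25, 0, 0.18], "roll": 0}])

```text
t: 17.7
tool_pos: [0.4126, 0.3079, 0.2418]
orientation: [-2.181, 0.105, 2.165]
force: [0.1, 0.1, 0.8]
opening: 0.0001
```

Run:
```python
from b import *
s=read_state();t=read_camera("top");print(s["t"],s["tool_pos"])
w=wcam(read_camera("wrist"),s);w["pixels"]
a=cv2.resize(t["pixels"][90:260,90:410],(800,425),interpolation=cv2.INTER_CUBIC)
cv2.imwrite("pics/t8.png",a)
try:
    k=backedge(w,300,420);print("L yaw",np.degrees(-np.arctan(k[0])),np.polyval(k,[.2577,.2,.144]),"was .5931 .588 .5825")
except Exception as e:print(e)
```

```text
17.7 [0.41256157 0.30792944 0.24183427]
index 0 is out of bounds for axis 0 with size 0
```

View pics/t8.png

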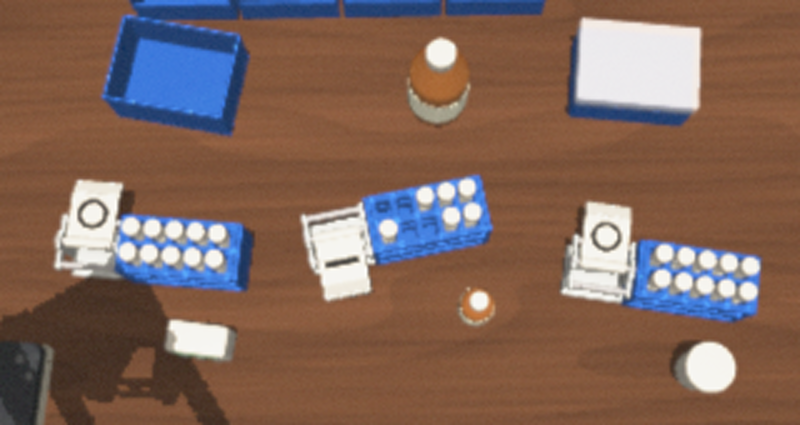

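Both rings are up, at (92,213) and (606,236), and the middle flag still shows its bar. As a last check I'll run the same measurement on both top pictures, before and now.

Run:
```python
from h import *
c=read_camera("top")
for k,(x0,y0,x1,y1) in {"L":(134,170,192,208),"M":(234,158,289,197),"R":(338,180,398,221)}.items():
    for n,im in(("before",cv2.imread("pics/top0.png")),("after",c["pixels"])):
        h=cv2.cvtColor(im,cv2.COLOR_BGR2HSV)[y0:y1,x0:x1]
        w=((h[...,0]>100)&(h[...,0]<130)&(h[...,1]>120)&(h[...,2]>50)).astype(np.uint8)
        w=cv2.morphologyEx(w,cv2.MORPH_OPEN,np.ones((2,2)))
        v,u=np.nonzero(w);r=cv2.minAreaRect(np.c_[u+x0,v+y0].astype(np.float32));P=ray(c,cv2.boxPoints(r),.062)
        e=P-np.roll(P,1,0);i=np.linalg.norm(e[:,:2],axis=1).argmax()
        print(k,n,P.mean(0)[:2].round(4),np.degrees(np.arctan2(e[i,1],e[i,0])%np.pi-np.pi/2).round(1))
```

```text
L before [0.5532 0.197 ] -6.1
L after [0.5531 0.197 ] -5.8
M before [ 0.5804 -0.0362] 10.0
M after [ 0.5804 -0.0361] 9.9
R before [ 0.5146 -0.2837] -8.1
R after [ 0.5147 -0.2867] -10.2
```

```bash
python3 -c "
from plant import *
close_job();print('done')"
```

```text
the job is handed in; nothing more can be done
done
```

I flipped the flags of both full racks, and both lie flat with the ring side up. The middle rack's flag, on the rack with empty places, still shows its bar. I handed the job in at about 18 s of robot time, with the arm clear of everything.

- **Left rack:** the last top picture puts it where it began, within 0.1 mm and 0.3°.
- **Middle rack:** it has not moved, within 0.1 mm and 0.1°.
- **Right rack:** this did not go cleanly. On the first lift the finger pressed in too far and turned the rack by about 5°. I nudged it back with a fingertip from behind, and by the last measurement it is still about 3 mm sideways and 2° off its starting pose.
- **Bystanders:** I saw no shift in the things around the racks in that last picture, though I did not measure them; the stack of Petri dishes was outside its crop.

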